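# Roll the round ruler onto the heavy line

## Task

Bring the round wooden ruler into place on the open register: with the fingertips, push its top sideways so that it rolls across the page until it lies centred along the heavy black line, and leave it lying there at rest. Roll it, do not slide it; do not pick it up, and do not disturb the other things on the register and the desk.

Things in the scene. Friction and masses are not known exactly. Their poses are not given: they have to be found in the camera images.
- register: open register (ledger), fixed, 250 mm (its x axis) by 370 mm (its y axis, across the two open pages). Flat page surface 24 mm above the desk. Origin at the centre of its underside, z up. Thin pale lines all over the pages; one heavy black line, 5 mm wide and 350 mm long, runs across both pages through the middle, along y; its ends show beyond the ruler
- line (a point): midpoint of the heavy black line, on the page surface; same axes as the register
- round_ruler: loose round ruler: plain dark wooden cylinder, diameter 30 mm, length 160 mm, about 85 g, lying on the page nearly parallel to the heavy line, 45 to 70 mm to either side of it. Origin on its axis at mid-length (15 mm above the page); y along its axis; x and z turn as it rolls (z up at the start). Rolling resistance stops it soon after a slow push
- ruler_left (a point): centre of the round ruler's one end face, on its axis, 80 mm from its middle along +y. A fingertip pressed lightly on the ruler's top and moved sideways rolls it half as far as the tip moves, so the contact runs back over the tip: take several short strokes
- ruler_right (a point): centre of the round ruler's other end face, on its axis, 80 mm from its middle along -y
- flat_scale: flat wooden measuring scale, 28 x 160 x 5 mm, lying on the page on the other side of the heavy line from the round ruler, roughly parallel to it; origin at the centre of its underside, y along its length. A bystander
- paperweight: solid glass paperweight, round, 60 mm across, 37 mm high, on the page near the +y end of the pages; origin at the centre of its underside. A bystander
- stamp: rubber hand stamp with wooden block 30 x 50 mm and turned handle, 66 mm high, standing on the page near the -y end of the pages; origin at the centre of its underside. A bystander
- pen_stand: square wooden pen stand with pens, 75 x 75 mm, 95 mm high (about 145 mm to the pen tops), standing on the desk beyond the register; origin at the centre of its underside. A bystander
- glue_bottle: glue bottle, 48 mm across, 130 mm high, standing on the desk beyond the register; origin at the centre of its underside. A bystander
- sanitizer: clear spray bottle, 44 mm across, 140 mm high, standing on the desk beyond the register; origin at the centre of its underside. A bystander
- tape_roll: roll of brown tape lying flat on the desk beside the register, 100 mm across, hole 76 mm, 24 mm high; origin at the centre of its underside. A bystander
- stapler: desk stapler, 130 x 34 mm, about 50 mm high, on the desk beside the register; origin at the centre of its underside. A bystander

How it is judged (in metres and radians):
On the way, in this order (a step that is already met when the one before it is completed fails the run):
1. the round ruler has rolled about its axis by at least about a quarter turn while on the page (angle between round_ruler's own z axis and vertical above 1.5 rad and height (world z) of round_ruler between 0.036 and 0.042 m), for 0.02 s.
2. the round ruler lies along the heavy line (x of ruler_left in the frame of line between -0.007 and 0.007 m and x of ruler_right in the frame of line between -0.007 and 0.007 m and height (world z) of round_ruler between 0.036 and 0.042 m), for 0.2 s.
At the end, for the whole second after the job is handed in: The round ruler lies at rest on the page, the axis at each of its two ends within 7 mm, sideways, of the middle of the heavy line (all of step 2 and linear speed of round_ruler below 0.01 m/s); the robot touches nothing.
It fails at once if the round ruler is lifted more than 10 mm off the page (height (world z) of round_ruler above 0.049 m).
It fails at once if the round ruler falls off the register (height (world z) of round_ruler below 0.029 m).
It fails at once if another thing on the register or the desk is moved more than 20 mm (distance of any of flat_scale, paperweight, stamp, pen_stand, glue_bottle, sanitizer, tape_roll, stapler from where it was at the start of the episode above 0.02 m).
It also fails if it takes over 58 s, if anything falls off the work surface, if the arm or the gripper's body presses on something with over 40 N, if the wrist force passes 120 N, or if a joint passes its speed limit or range.

## Robot

A 6-joint arm with a two-finger parallel gripper is mounted at the origin on the work surface. World frame = base frame: x ahead of the robot, y to its left, z up, the work surface at z = 0. Lengths are in m, angles in degrees, forces in N, time in s.
With the tool pointing down it reaches from about 0.325 to 0.85 m from the base axis. Payload 15.5 kg.
Tool frame: the origin (TCP) lies at the very end of the fingers, on their centre line; the grasp point (between the pads) lies arm.grip_depth behind it (arm.grip_depth is the distance from the TCP to the grasp point, in m); z points along the fingers, y is the direction in which the jaws open and shut (so a half turn about z gives the same grasp; the last joint's range is limited). The gripper opens to 91 mm and grips with 3 to 60 N. Pads are 32 mm wide; open, the fingers measure 118 mm over their backs; the gripper's body (76 mm by 178 mm) begins 60 mm behind the grasp point.
Start: joints at [65.059, 28.281, 77.091, -0, 74.628, -5.472], TCP at [0.208, 0.589, 0.214] pointing down, gripper open.
Joint ranges: [-166.48, 166.48], [-47.26, 123.95], [12.59, 153.08], [-70.14, 250.14], [6.76, 159.57], [-176.63, 176.63]. Speed limits (degrees/s): [108.29, 108.29, 147.25, 172.46, 172.46, 172.46].

## Interface

Orientations are given as a 3x3 rotation matrix whose columns are the frame's x, y, z axes.
In Python, from rig import arm gives the robot as it stands. Calls block until the motion is done:
- arm.move_to(position, orientation): joint-space move of the TCP to a pose.
- arm.move_l(position, orientation=None, feed=0.15): straight line of the TCP; orientation=None keeps the orientation; feed is the mean speed in m/s.
- arm.move_joints(angles): joint-space move.
- arm.grip(opening): finger opening in m; the grip force is fixed at half the most; returns when the fingers have stopped.
- arm.sleep(seconds).
- arm.solve_ik(position, orientation): joint angles nearest the present ones, or None.
- arm.snapshot(name): name is "scene" or "top"; returns the picture (480x640x3 uint8, red, green, blue); there is no depth.
- arm.get_calibration(name): a dict with "intrinsics" (3x3 intrinsics, pixels), "cam_to_world" (4x4, takes a point from camera to world coordinates). Camera axes: x right, y down, z forward; pixel columns grow to the right and rows downward; lengths in m; the calibration is good to about 2 mm. A picture is of the moment at which its call begins. get_calibration takes no time and is no camera call.
A pose or a line that the arm cannot do raises arm.Unreachable and nothing moves.
- arm.sign_off(): hands the job in, once; it reports no verdict.
Readings, each from a call of its own:
- arm.current_t(): time.
- arm.current_joint_positions(): joint angles.
- arm.current_dq(): joint speeds.
- arm.current_tau(): joint torques, N m.
- arm.current_ee_pos(): TCP position.
- arm.current_tool_rot(): TCP orientation.
- arm.current_force(): force on the tool from outside, world axes, zero at the start.
- arm.current_torque(): the same for the moment, N m.
- arm.current_width(): finger opening in m.
Only numpy, scipy, OpenCV 4.12 (cv2) and the standard library are available. Lean on these libraries where they do the work, as an engineer would, in place of code of your own. Each camera call takes 0.05 s, during which the arm holds its last target. There are 200 camera calls.

## Working session

There is one attempt and no reset: what is moved stays moved. The work goes in short steps, each a Python script; the robot and the scene stay as the last script left them, time stands still between calls to the robot, and variables do not carry over. Pictures are saved under pics/ and viewed, about 8 in all and at most 12, crops included, and the job is handed in when it is done.

```bash
mkdir -p pics; ls; python3 - <<'E'
from rig import arm
import cv2,numpy as np
np.set_printoptions(precision=4,suppress=True)
for n in("scene","top"):
    im=arm.snapshot(n); cv2.imwrite(f"pics/{n}0.png",im[:,:,::-1]); c=arm.get_calibration(n); print(n,c["intrinsics"],c["cam_to_world"])
print(arm.grip_depth,arm.current_t(),arm.current_tool_rot(),arm.current_width(),arm.current_force())
E
```

```text
pics
scene [[550.7242   0.     312.1314]
 [  0.     550.7242 235.4567]
 [  0.       0.       1.    ]] [[-0.6964  0.5348 -0.4787  1.1854]
 [ 0.7176  0.5285 -0.4535  0.5828]
 [ 0.0105 -0.6593 -0.7518  0.9176]
 [ 0.      0.      0.      1.    ]]
top [[506.7761   0.     314.8474]
 [  0.     506.7761 231.0446]
 [  0.       0.       1.    ]] [[ 0.1168 -0.9684  0.2202  0.4176]
 [-0.9931 -0.1153  0.0198  0.0482]
 [ 0.0063 -0.221  -0.9753  1.0048]
 [ 0.      0.      0.      1.    ]]
0.0188 0.1 [[-0.9428  0.3333 -0.0005]
 [ 0.3333  0.9428 -0.001 ]
 [ 0.0001 -0.0011 -1.    ]] 0.09121806638751075 [ 0.2006 -0.4624 -0.3762]
```

View pics/top0.png

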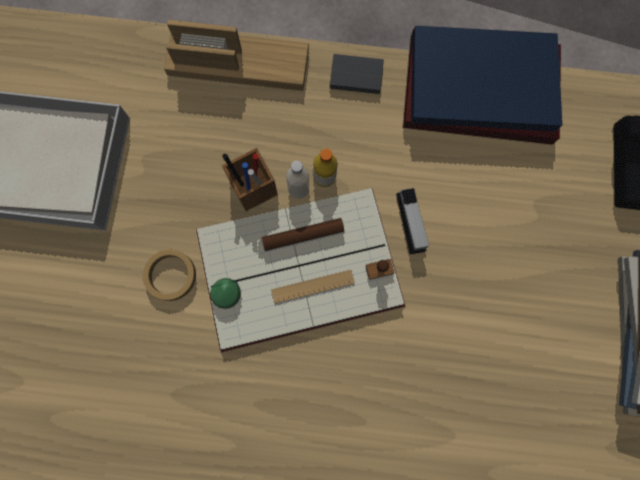

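View pics/scene0.png

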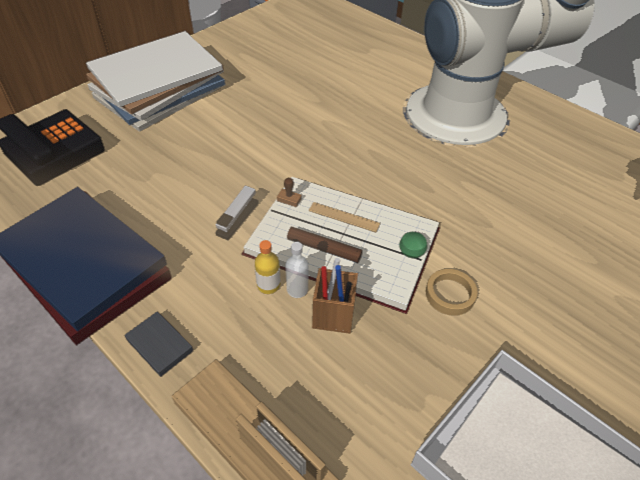

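The top view shows the ruler at about (263,242)–(343,228), the heavy line from about (205,281) to (385,246), the scale at about (313,287), the stamp at (380,269) and the paperweight at (225,293). The scene view agrees: the ruler lies on the far side of the line, with the bottles and pen stand beyond it. Next I'll measure these.

```bash
cat > h.py <<'E'
import cv2,numpy as np
np.set_printoptions(precision=4,suppress=True)
from rig import arm
def ray(cal,uv,z):
    K,T=cal["intrinsics"],cal["cam_to_world"]
    uv=np.atleast_2d(uv).astype(float)
    d=(T[:3,:3]@np.linalg.inv(K)@np.c_[uv,np.ones(len(uv))].T).T
    o=T[:3,3]; return o+d*((z-o[2])/d[:,2])[:,None]
def proj(cal,p):
    K,T=cal["intrinsics"],cal["cam_to_world"]
    q=K@(T[:3,:3].T@(np.asarray(p)-T[:3,3])); return q[:2]/q[2]
def biggest(m):
    n,l,s,c=cv2.connectedComponentsWithStats(m.astype(np.uint8))
    return l==1+np.argmax(s[1:,4])
def page(im):
    i=im.astype(int); m=biggest((i.min(2)>110)&(i.max(2)-i.min(2)<45)) if False else None
    return m
def seg(pts):
    """fit axis line to Nx2 world pts -> centre, unit dir (+y), extents"""
    c=pts.mean(0); d=np.linalg.svd(pts-c,full_matrices=False)[2][0]; d*=np.sign(d[1])
    t=(pts-c)@d; return c,d,t.min(),t.max()
def rulermask(im,roi):
    x0,y0,x1,y1=roi; i=im.astype(int); m=np.zeros(im.shape[:2],bool)
    r,g,b=[i[:,:,k] for k in range(3)]
    q=(r<130)&(r-b>14)&(r>1.5*b)&(r-g>8); m[y0:y1,x0:x1]=q[y0:y1,x0:x1]
    return biggest(m)
def linemask(im,roi):
    x0,y0,x1,y1=roi; i=im.astype(int); m=np.zeros(im.shape[:2],bool)
    q=(i.max(2)<75)&(i.max(2)-i.min(2)<22); m[y0:y1,x0:x1]=q[y0:y1,x0:x1]; return m
E
python3 - <<'E'
from h import *
for n,roi in(("top",(200,190,400,345)),("scene",(245,180,440,300))):
    im=arm.snapshot(n); cal=arm.get_calibration(n)
    m=rulermask(im,roi); v,u=np.nonzero(m)
    P=ray(cal,np.c_[u,v],0.039)[:,:2]; c,d,a,b=seg(P); w=np.ptp((P-c)@[d[1],-d[0]])
    print(n,"ruler",m.sum(),"mid",c+d*(a+b)/2,"dir",d,"deg",np.degrees(np.arctan2(-d[0],d[1])),"len",b-a,"w",w)
    o=cv2.resize(im[roi[1]:roi[3],roi[0]:roi[2]],None,fx=3,fy=3,interpolation=cv2.INTER_NEAREST)
    k=cv2.resize(m[roi[1]:roi[3],roi[0]:roi[2]].astype(np.uint8),None,fx=3,fy=3,interpolation=cv2.INTER_NEAREST)>0
    lm=linemask(im,roi); kl=cv2.resize(lm[roi[1]:roi[3],roi[0]:roi[2]].astype(np.uint8),None,fx=3,fy=3,interpolation=cv2.INTER_NEAREST)>0
    o[k]=o[k]//2+np.array([100,0,100],np.uint8); o[kl]=[0,255,255]
    cv2.imwrite(f"pics/{n}_m.png",o[:,:,::-1])
E
python3 -c "
import cv2,numpy as np
a=cv2.imread('pics/top_m.png');b=cv2.imread('pics/scene_m.png')
w=max(a.shape[1],b.shape[1]);f=lambda x:cv2.copyMakeBorder(x,0,0,0,w-x.shape[1],0)
o=np.vstack([f(a),f(b)]);cv2.imwrite('pics/m1.png',cv2.resize(o,None,fx=.7,fy=.7))"
```

```text
top ruler 1475 mid [0.6772 0.2134] dir [-0.2618  0.9651] deg 15.179756725952817 len 0.17659120612967477 w 0.05883652799094461
scene ruler 809 mid [0.6257 0.0848] dir [-0.3435  0.9391] deg 20.091388644039338 len 0.16289963197734847 w 0.03339058969063824
```

View pics/m1.png

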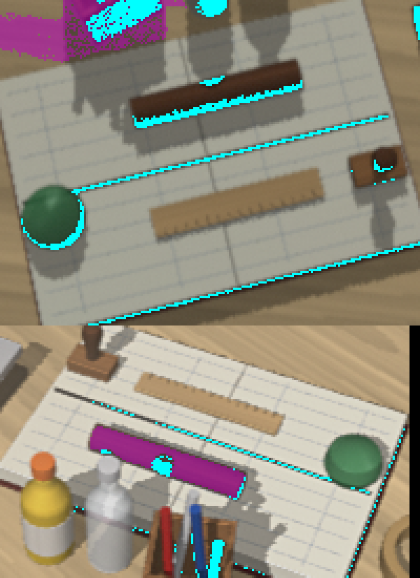

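The crops show a clean line mask in both views. The scene ruler mask is good, but the top one caught the pen stand, so I'll restrict it to strips around the ruler and line.

```bash
cat >> h.py <<'E'
def strip(shape,a,b,h):
    m=np.zeros(shape[:2],np.uint8); cv2.line(m,tuple(map(int,a)),tuple(map(int,b)),1,int(2*h)); return m>0
def fit_line(im,cal,A,B,h=0.012):
    """dark line pixels in a strip around world seg A-B (z=.024) -> centre, dir"""
    i=im.astype(int).max(2); S=strip(im.shape,proj(cal,A),proj(cal,B),h*500)
    bg=cv2.medianBlur(im.max(2),21).astype(int)
    m=S&(bg-i>35)&(i<95); v,u=np.nonzero(m); P=ray(cal,np.c_[u,v],0.024)[:,:2]
    for _ in range(6):
        vx,vy,x,y=cv2.fitLine(P.astype(np.float32),cv2.DIST_HUBER,0,.001,.001).ravel()
        d=np.array([vx,vy])*np.sign(vy); c=np.array([x,y]); r=(P-c)@[d[1],-d[0]]; P=P[abs(r)<max(.004,0)]
    t=(P-c)@d; return c,d,t.min(),t.max(),len(P)
def ruler(im,cal,A,B,h=0.03):
    i=im.astype(int); r,g,b=[i[:,:,k] for k in range(3)]
    S=strip(im.shape,proj(cal,A),proj(cal,B),h*500)
    m=S&(r<125)&(r>1.35*b)&(r-b>12)
    m=cv2.morphologyEx(m.astype(np.uint8),cv2.MORPH_CLOSE,np.ones((5,5))); m=biggest(m)
    v,u=np.nonzero(m); P=ray(cal,np.c_[u,v],.039)[:,:2]
    (cx,cy),(w,hh),ang=cv2.minAreaRect((P*1000).astype(np.float32)); box=cv2.boxPoints(((cx,cy),(w,hh),ang))/1000
    e=[(box[k]+box[(k+1)%4])/2 for k in range(4)]
    k=0 if np.linalg.norm(e[0]-e[2])>np.linalg.norm(e[1]-e[3]) else 1
    p,q=e[k],e[k+2]
    if p[1]<q[1]: p,q=q,p
    return p,q,np.linalg.norm(p-q),min(w,hh)/1000,m
E
cat > meas.py <<'E'
from h import *
import sys
def run(A,B,R1,R2,tag=None):
    for n in("top","scene"):
        im=arm.snapshot(n); cal=arm.get_calibration(n)
        c,d,a,b,k=fit_line(im,cal,A,B)
        print(n,"line mid",c+d*(a+b)/2,"dir deg",np.degrees(np.arctan2(-d[0],d[1])),"len",b-a,k)
        if R1 is not None:
            p,q,L,w,m=ruler(im,cal,R1,R2)
            nn=np.array([d[1],-d[0]]) # +x side of register
            print("   ruler L",p,"R",q,"len",L,"w",w,"offs L,R",(p-c)@nn,(q-c)@nn)
E
python3 - <<'E'
from h import *; import meas
cal=arm.get_calibration("top")
A,B=[ray(cal,p,.024)[0] for p in((207,281),(385,246))]
R1,R2=[ray(cal,p,.039)[0] for p in((265,240),(341,229))]
print(A,B,R1,R2)
meas.run(A,B,R1,R2)
for n,p,z in(("sanit",(297,168),.14),("glue",(326,156),.13),("pens",(232,158),.145),("stand",(250,178),.095),("stampTop",(383,267),.066),("scaleC",(313,287),.029),("pw",(225,293),.04)): print(n,ray(cal,p,z)[0])
E
```

```text
[0.5157 0.2641 0.024 ] [ 0.6254 -0.0729  0.024 ] [0.6064 0.162  0.039 ] [0.6458 0.0175 0.039 ]
top line mid [0.5672 0.0918] dir deg 20.451685 len 0.3475800751452403 324
   ruler L [0.5993 0.1653] R [0.6559 0.016 ] len 0.15971853 w 0.02750344467163086 offs L,R 0.05574078 0.056618266
scene line mid [0.5632 0.0941] dir deg 20.418364 len 0.35719872142069375 204
   ruler L [0.597 0.162] R [0.6548 0.0082] len 0.16425206 w 0.033444496154785154 offs L,R 0.055434026 0.05596273
sanit [0.7246 0.1112 0.14  ]
glue [0.7575 0.0621 0.13  ]
pens [0.7278 0.2292 0.145 ]
stand [0.7103 0.1999 0.095 ]
stampTop [ 0.5761 -0.0675  0.066 ]
scaleC [0.5277 0.0586 0.029 ]
pw [0.4956 0.223  0.04  ]
```

Both views agree. The line runs at 20.4°, and the ruler is parallel to it on the far side, 56 mm off (measured length 160–164 mm, true 160). I'll use the open fingers spread along the ruler for two contacts, and feel for the top first.

```bash
cat >> h.py <<'E'
TH=np.radians(20.44); N=np.array([np.cos(TH),np.sin(TH),0]); D=np.array([-np.sin(TH),np.cos(TH),0])
LM=np.array([.5654,.093,0]); ROT=np.c_[-N,D,[0,0,-1.]]
T0=-.025
def pt(off,z,t=T0): return LM+N*off+D*t+np.array([0,0,z])
def feel(off,z0=.058,zmin=.0515,F=2.0,step=.0005,t=T0):
    arm.move_l(pt(off,z0,t),ROT,feed=.06); arm.sleep(.2)
    b=arm.current_force()[2]; z=z0; log=[]
    while z>zmin:
        z-=step; arm.move_l(pt(off,z,t),ROT,feed=.02); f=arm.current_force()[2]-b; log.append((round(z,4),round(f,2)))
        if f>F: break
    print("feel",log[-5:],"t",arm.current_t()); return z,b
E
python3 - <<'E'
from h import *
arm.move_to(pt(.066,.22),ROT); print(arm.current_t(),arm.current_joint_positions(),arm.current_ee_pos())
arm.move_l(pt(.066,.075),ROT,feed=.15); print(arm.current_t(),arm.current_force())
z,b=feel(.066)
print(arm.current_ee_pos(),pt(.066,z),arm.current_force())
im=arm.snapshot("scene"); cv2.imwrite("pics/s1.png",cv2.resize(im[130:330,190:450],None,fx=3,fy=3)[:,:,::-1])
E
```

```text
2.6333 [   3.0274   29.4295   73.9619    0.0109   76.612  -107.4487] [0.6358 0.0934 0.22  ]
3.75 [ 0.7266 -0.7612  0.3423]
feel [(0.056, np.float64(-0.86)), (0.0555, np.float64(-0.12)), (0.055, np.float64(-0.55)), (0.0545, np.float64(-0.39)), (0.054, np.float64(2.3))] t 6.3833
[0.6362 0.0927 0.0542] [0.636  0.0926 0.054 ] [0.2112 1.09   2.7358]
```

View pics/s1.png

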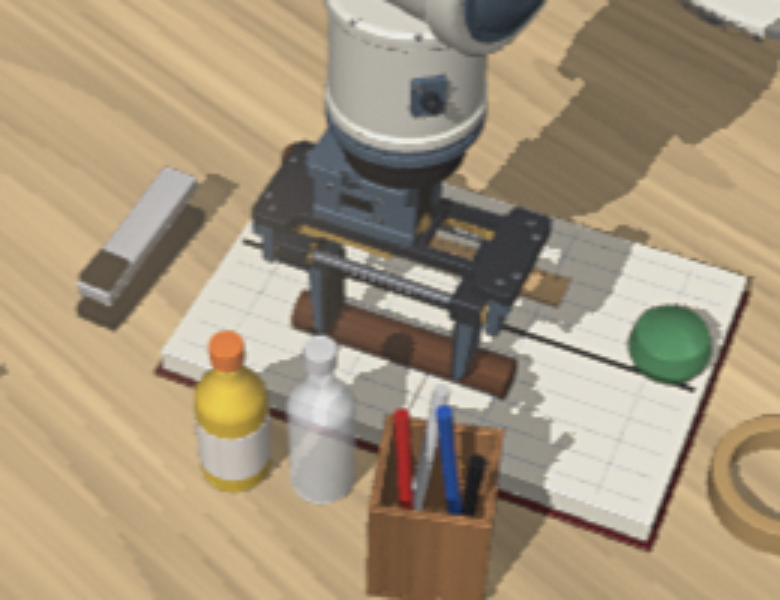

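The two fingers rest on the ruler's top, clear of the stamp, the bottles and everything else; contact is at z=0.054 as it must be. Now the first stroke.

```bash
cat >> h.py <<'E'
def stroke(o0,o1,z,b,t=T0,feed=.05,seg=.008):
    n=max(1,int(np.ceil(abs(o1-o0)/seg))); log=[]
    for o in np.linspace(o0,o1,n+1)[1:]:
        arm.move_l(pt(o,z,t),ROT,feed=feed); f=arm.current_force(); fz=f[2]-b
        log.append((round(float(fz),1),round(float(f[:2]@N[:2]),1)))
        z-= np.clip((3-fz)*.00015,-.0004,.0004)
    print("stroke fz,fn",log,"z",round(z,5)); arm.sleep(.1)
    arm.move_l(pt(o1,z+.02,t),ROT,feed=.08); print("t",arm.current_t()); return z
LA,LB=[np.r_[(LM+D*s)[:2],.024] for s in(.172,-.172)]
def where(off,t=T0):
    import meas
    c=LM+N*off; meas.run(LA,LB,np.r_[(c+D*(t+.08))[:2],.039],np.r_[(c+D*(t-.08))[:2],.039])
E
python3 - <<'E'
from h import *
stroke(.066,.026,.0537,0.4)
where(.036)
im=arm.snapshot("scene"); cv2.imwrite("pics/s2.png",cv2.resize(im[130:330,190:450],None,fx=3,fy=3)[:,:,::-1])
E
```

```text
stroke fz,fn [(6.6, -0.2), (3.5, -0.1), (2.5, -1.0), (4.2, 0.2), (1.1, -1.2), (3.8, -0.2)] z 0.05411
t 8.6333
top line mid [0.5731 0.0765] dir deg 20.355928 len 0.31487676799316816 115
   ruler L [0.6003 0.1298] R [0.6019 0.1163] len 0.013658619 w 0.007913024425506591 offs L,R 0.044076607 0.040870745
scene line mid [0.5636 0.0943] dir deg 20.457247 len 0.3571986044061307 201
   ruler L [0.5779 0.1549] R [0.6361 0.0018] len 0.1637698 w 0.035895511627197264 offs L,R 0.03456076 0.035568222
```

View pics/s2.png

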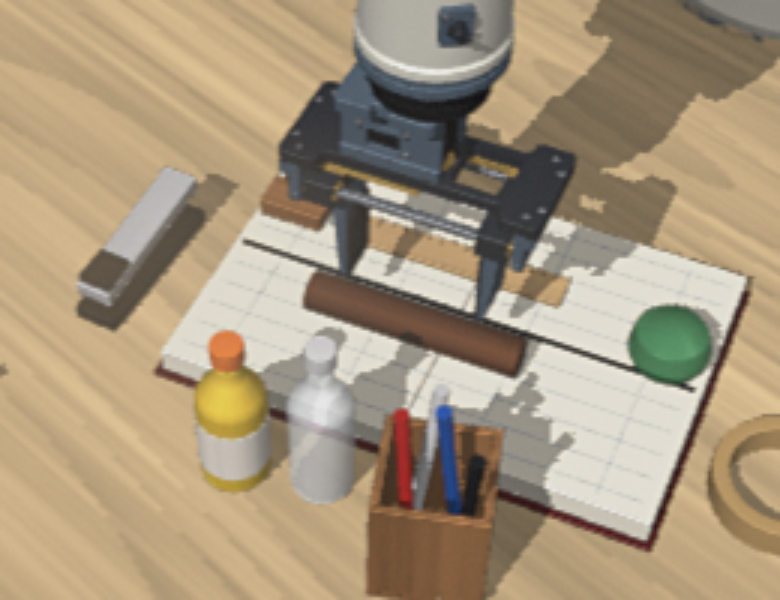

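The ruler is clear of the fingers and still parallel, and it rolled 20.6 mm for a 40 mm stroke, as expected. It is now 35 mm off the line. Second stroke.

```bash
python3 - <<'E'
from h import *
arm.move_l(pt(.045,.075),ROT,feed=.1)
z,b=feel(.045,z0=.0555); stroke(.045,.005,z-.0001,b)
where(.015)
E
```

```text
feel [(0.055, np.float64(0.88)), (0.0545, np.float64(0.25)), (0.054, np.float64(3.12))] t 10.55
stroke fz,fn [(5.4, 0.3), (0.9, 0.4), (5.1, 0.2), (1.9, 0.7), (3.4, -0.1)] z 0.05417
t 12.5917
top line mid [0.5757 0.0711] dir deg 20.200623 len 0.30279880859649294 71
   ruler L [0.5821 0.1241] R [0.5738 0.1113] len 0.015260888 w 0.007678874969482422 offs L,R 0.024358485 0.012109885
scene line mid [0.5631 0.0941] dir deg 20.40252 len 0.3571987197664465 110
   ruler L [0.559  0.1479] R [ 0.6178 -0.0062] len 0.1648933 w 0.03510305786132813 offs L,R 0.014930205 0.01629747
```

```bash
python3 - <<'E'
from h import *
arm.move_l(pt(.0234,.075),ROT,feed=.1)
z,b=feel(.0234,z0=.0555); stroke(.0234,-.0074,z-.0001,b)
arm.move_l(pt(-.0074,.2),ROT,feed=.15)
arm.move_to([.30,.40,.25],ROT); print(arm.current_t())
where(0)
for n,(x0,y0,x1,y1) in(("scene",(210,150,470,330)),("top",(140,130,440,350))):
    im=arm.snapshot(n); cv2.imwrite(f"pics/{n}3.png",cv2.resize(im[y0:y1,x0:x1],None,fx=2.6,fy=2.6)[:,:,::-1])
E
```

```text
feel [(0.055, np.float64(0.03)), (0.0545, np.float64(0.59)), (0.054, np.float64(3.61))] t 14.45
stroke fz,fn [(6.0, 0.7), (1.2, 0.2), (4.1, -0.4), (1.8, -0.4)] z 0.05401
t 16.1583
18.7333
top line mid [0.567  0.0917] dir deg 20.488377 len 0.3475804572645957 181
   ruler L [0.5474 0.1465] R [ 0.6039 -0.0041] len 0.16085973 w 0.026986471176147463 offs L,R 0.0007453412 0.00092657097
scene line mid [0.5631 0.0941] dir deg 20.381054 len 0.3571986825870649 130
   ruler L [0.5428 0.142 ] R [ 0.6006 -0.0121] len 0.1646093 w 0.040768375396728514 offs L,R -0.0023588608 -0.001875896
```

View pics/scene3.png

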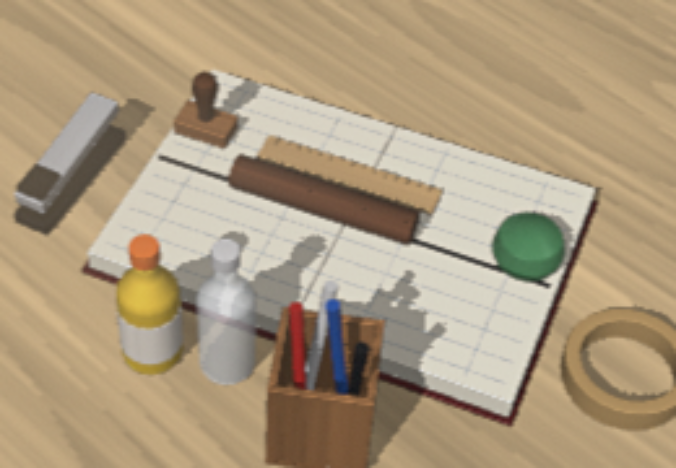

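View pics/top3.png

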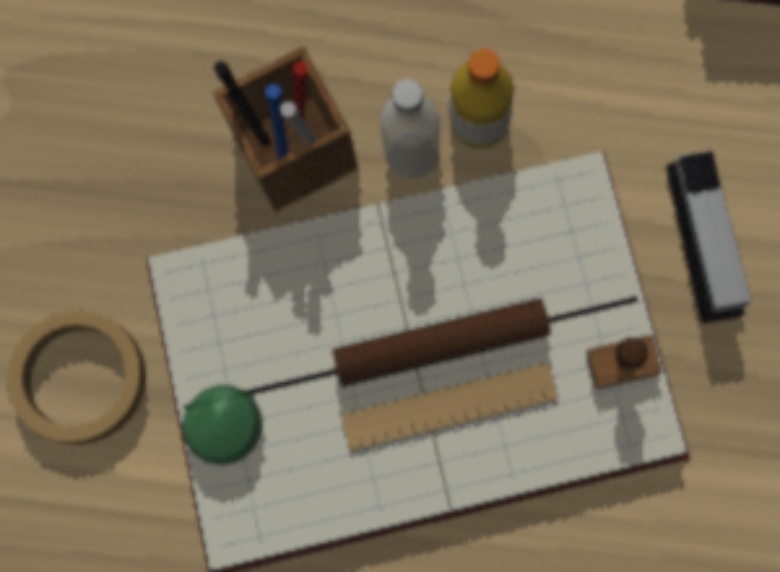

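Both pictures show the ruler centred on the heavy line, with the line coming out of the middle of both ends and everything else in place. The top view puts the ends at +0.7 and +0.9 mm. The scene view gives about −2 mm, with a mask widened to 41 mm against a true 30 mm. I'll check that it's at rest, then hand in.

```bash
python3 - <<'E'
from h import *
a=arm.snapshot("top"); arm.sleep(1); b=arm.snapshot("top")
print("max diff on register",cv2.absdiff(a,b)[190:345,200:400].max(),arm.current_t())
arm.sign_off()
E
```

```text
max diff on register 12 20.0333
the job is handed in; nothing more can be done
```

I rolled the ruler onto the heavy line and handed the job in at about 20 s. It took three light strokes along its top (about 3 N) with the two open fingertips spread along its length. It rolled about 56 mm (3.7 rad) in all, staying parallel to the line, and was never gripped or lifted. The arm was then moved well clear.

**Position:** in the last check the top camera puts the ends at +0.7 and +0.9 mm from the middle of the line. The scene camera puts them at −2.4 and −1.9 mm. The two disagree by about 3 mm, probably because the scene mask was too wide (41 mm against 30 mm), perhaps catching the scale. Both are well inside the 7 mm limit.

**At rest:** two pictures 1 s apart differ only slightly over the register (at most 12 of 255 grey levels), which I took as image noise.

**Other things:** in the last pictures nothing else looks moved. I judged that by eye and did not measure their positions again.

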